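# Load the shaker crate and push it up onto its bed

### The job

Stand the small loose tin upright in the empty pocket of the two-pocket crate while the crate is still down on the bench. Then push the crate by its rear roller bar up the ramp, without lifting it, over the steel lip and onto the shaker bed until its rear edge drops down behind the lip and it lies flat, with both tins still standing in their pockets. Leave the squat tin and the bare test panel where they lie, and let go of everything.

Things in the scene. Friction and masses are not known exactly. Their poses are not given: they have to be found in the camera images.
- dock: Fixed metal shaker dock: ramp, lip, bed. x points uphill (push direction), y across, z up; origin on the bench plane, on the centre line, under the lip's inner (bed side) face. All sizes in mm. Side rails 84 apart inside, 14 above the ramp face, tops at z=50 along lip and bed. Behind the bed a grey housing, x=161 to 291, 170 wide, 80 high.
- ramp_foot (a point): Middle of the ramp's foot on the bench (dock x=-133, z=0). The ramp, 130 wide, rises straight from here to z=36 at dock x=-8 (16 degrees). Between dock x=-131 and -95 the rails form a funnel narrowing from 124 to 84 mm, which squares up a crate that enters a little crooked.
- lip (a point): Middle of the lip's inner top edge (dock x=0, z=36 mm). The lip's flat steel top runs from dock x=-8 to 0; behind it is a 12 mm drop to the bed.
- bed (a point): Centre of the flat bed (dock x=73, z=24 mm). The bed is 146 mm long, dock x=0 to 146, and ends at an upright back stop (top z=64). It is 10 mm longer than the crate; the crate's rear edge drops behind the lip just before its front meets the stop, and its origin then lies at dock x=68 to 78.
- crate: Loose open aluminium crate, 136 mm long in x (+x end goes uphill first), 72 mm wide, 0.3 kg; origin at the centre of its underside. Walls, floor, divider 4 mm; walls and divider 22 mm high, rear wall (x=-68) 40 mm. It starts on the bench 10 to 55 mm short of the ramp's foot, up to 12 mm off line and 0.12 rad crooked. Pushing it up takes 5 to 12 N; let go on the ramp it stays.
- empty_pocket (a point): Centre of the floor of the crate's rear, empty pocket (crate x=-33, y=0, z=4 mm), 62 mm long by 64 mm wide inside. The front pocket, the same, is at x=+33. Axes as the crate's.
- push_bar (a point): Rearmost point, in the middle, of the black push bar across the back of the crate's rear wall: a freely turning roller 12 mm thick, 60 mm long, axis at z=32 mm; push here. This point is at crate x=-82, y=0, z=32 mm. Axes as the crate's. When the crate's middle has passed the lip it tips nose down onto the bed and the bar rises some 25 mm, then falls as the rear drops in.
- tin: The tin to load: small closed cylindrical tin with a paper band, 52 mm across, 58 mm high, about 0.16 kg, standing on the bench. Origin at the centre of its underside, z along its axis.
- tin_aboard: Tin of the same size (52 mm across, 58 mm high) already standing in the front pocket of the crate. Origin at the centre of its underside, z along its axis.
- squat_tin: Bystander: wider and lower tin, 68 mm across, 36 mm high, standing near the loose tin (the two may swap places). Origin at the centre of its underside.
- test_panel: Bystander: aluminium test panel 150 x 100 x 4 mm lying flat at the far side. Origin at the centre of its underside.

How it is judged:
By the outcome, as a careful person would: the job done as asked, in the order asked, and still so for the second after the job is handed in, with the robot touching nothing.
It also fails if it takes over 61 s, if anything falls off the work surface, if the arm or the gripper's body presses on something with over 40 N, if the wrist force passes 120 N, or if a joint passes its speed limit or range.

### The arm

A 6-joint arm with a two-finger parallel gripper is mounted at the origin on the work surface. World frame = base frame: x ahead of the robot, y to its left, z up, the work surface at z = 0. Lengths are in m, angles in degrees, forces in N, time in s.
With the tool pointing down it reaches from about 0.3 to 0.75 m from the base axis. Payload 8.5 kg.
Tool frame: the origin (TCP) lies on the centre line of the jaws, within the pads' length; the fingertips stand 25 mm ahead of it and the grasp point (between the pads) lies 6 mm ahead of it; z points along the fingers, y is the line along which they close (so a half turn about z gives the same grasp; the last joint's range is limited). The gripper opens to 85 mm and grips with 20 to 120 N. Pads are 22 mm wide; open, the fingers measure 114 mm over their backs; the gripper's body (76 mm by 85 mm) begins 54 mm behind the grasp point. The pads swing forward as they close: fully open they stand 13 mm farther back than shut.
Start: joints at [-79.658, 21.807, 74.336, -0, 83.858, -12.336], TCP at [0.212, -0.507, 0.256] pointing down, gripper open.
Joint ranges: [-178.18, 178.18], [-50.72, 133.34], [12.68, 142.11], [-81.47, 261.47], [9.98, 163.14], [-165.26, 165.26]. Speed limits (degrees/s): [136.94, 136.94, 180, 180, 180, 180].

### API

Orientations are given as a 3x3 rotation matrix whose columns are the frame's x, y, z axes.
In Python, from rig import telemetry, optics, env gives the robot as it stands.
- The arm moves only by the tool send_rows, never from a script. Its argument "deltas" is a list that holds one entry, the list of rows, each a list of 7 numbers: the shift along the tool's x, y, z in m, then the turn, a rotation vector about the tool's x, y, z in rad, then the opening, from -1 (shut) to 1 (fully open), so that 0 is half open. In form: [[[x, y, z, ax, ay, az, grip], ...]]. A call has 1 to 12 rows; each row shifts and turns the commanded pose from where the row before left it, along the tool's axes as they then stand; what a row does not reach is not made up. A row lasts 1/8 s, in which the tool goes at most 62.5 mm and 10.7 degrees, less where a joint would pass 70% of its speed; a pose out of reach is approached as far as the arm can. A call is refused whole if a number of a shift passes 0.0625 or a number of a turn 0.188, either way. A call with a gripper value outside its range is refused whole. The fingers move at their own pace and stop on an object; "squeeze" is the grip in N (left out, the last holds). Time passes only in rows, so rows that do not move let the fingers close. It gives the time, the measured TCP pose, the force, the opening and the grip force at its end, in the units of the state.
- telemetry.observe(): the state, without advancing time (a new reading comes with each control period).
- optics.get_image(name): name is "scene" or "top"; returns a dict with "image" (480x640x3 uint8, red, green, blue), "range_z" (480x640 float32, m along the optical axis (not along the pixel's ray), 0 where there is no reading), "K" (3x3 intrinsics, pixels), "rvec" (rotation vector, rad) and "tvec" (3), from world to camera coordinates, as OpenCV has them. Camera axes: x right, y down, z forward; pixel columns grow to the right and rows downward; lengths in m; the calibration is good to about 2 mm. A picture is of the moment at which its call begins.
- env.close_job(): hands the job in; it is judged then, once.
The state is a dict: "time_s": time; "q": joint angles; "qvel": joint speeds; "joint_efforts": joint torques, N m; "position": TCP position; "tool_rot": TCP orientation; "ft_force": force on the tool from outside, world axes, zero at the start; "wrist_torque": the same for the moment, N m; "grip_width": finger opening in m; "gripper_force": force on a finger pad.
Only numpy, scipy, OpenCV 4.12 (cv2) and the standard library are available. Lean on these libraries where they do the work, as an engineer would, in place of code of your own. Each camera call takes 0.05 s, during which the arm holds its last target. There are 200 camera calls.

## Working session

There is one attempt and no reset: what is moved stays moved. The work goes in short steps, Python scripts to look and compute and a tool call to move; the robot and the scene stay as the last step left them, time stands still between calls to the robot, and variables do not carry over. Pictures are saved under pics/ and viewed, at most 10 in all, crops included, and the job is handed in when it is done.

Besides the shell and the picture viewer there is one more tool, called after "Call:" as name(argument=value, ...) on one line, values as JSON. send_rows: Moves the arm, as the interface text tells. Its arguments: {"type":"object","properties":{"deltas":{"type":"array"},"squeeze":{"type":"number"}},"required":["deltas"]}

```bash
mkdir -p pics; ls
cat > h.py <<'E'
import numpy as np, cv2
from rig import telemetry, optics, env
def grab(n):
    d=optics.get_image(n); R=cv2.Rodrigues(np.array(d["rvec"],float))[0]; return d,R
def cloud(d,R):
    z=d["range_z"].astype(float); v,u=np.mgrid[:480,:640]; K=np.array(d["K"])
    c=np.stack([(u-K[0,2])*z/K[0,0],(v-K[1,2])*z/K[1,1],z],-1)
    w=(c-np.array(d["tvec"]).ravel())@R; w[z==0]=np.nan; return w
E
python3 - <<'E'
from h import *
s=telemetry.observe(); print({k:np.round(v,3).tolist() for k,v in s.items()})
for n in("scene","top"):
    d,R=grab(n); cv2.imwrite(f"pics/{n}0.png",d["image"][...,::-1]); np.save(f"{n}0.npy",cloud(d,R))
    print(n,-R.T@np.array(d["tvec"]).ravel(), R.round(2).tolist(),np.array(d["K"]).tolist())
E
```

```text
pics
{'time_s': 0.0, 'q': [-79.659, 21.84, 74.385, 0.002, 83.858, -12.336], 'qvel': [0.12, 0.08, -0.021, 0.07, -0.058, -0.063], 'joint_efforts': [0.0, -44.846, -23.128, -0.0, 0.005, 0.0], 'position': [0.212, -0.507, 0.256], 'tool_rot': [[0.923, 0.386, -0.0], [0.386, -0.923, 0.001], [0.0, -0.001, -1.0]], 'ft_force': [-0.553, 0.363, -0.113], 'wrist_torque': [0.025, 0.02, 0.025], 'gripper_force': 0.0, 'grip_width': 0.085}
scene [ 1.4031102  -0.17679201  0.82196713] [[0.09, 1.0, 0.01], [0.69, -0.06, -0.72], [-0.72, 0.07, -0.69]] [[555.7121255345049, 0.0, 326.92612213290215], [0.0, 555.7121255345049, 232.26850366157657], [0.0, 0.0, 1.0]]
top [ 0.43356734 -0.06829856  1.02037634] [[0.02, -1.0, 0.02], [-0.98, -0.02, -0.18], [0.18, -0.02, -0.98]] [[460.2159492402675, 0.0, 319.2440370240632], [0.0, 460.2159492402675, 237.8282377319339], [0.0, 0.0, 1.0]]
```

View pics/top0.png

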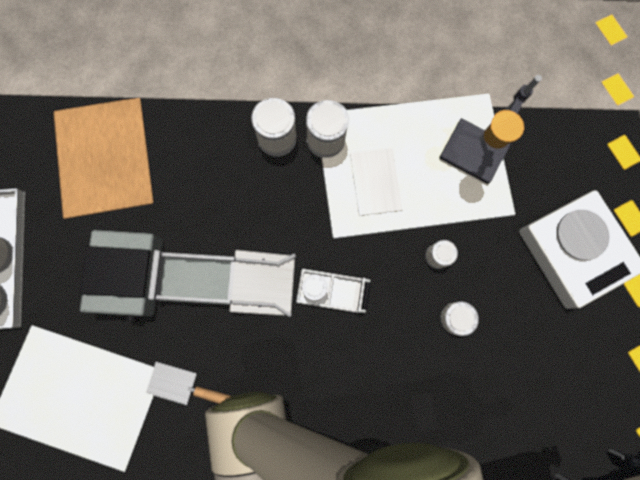

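View pics/scene0.png

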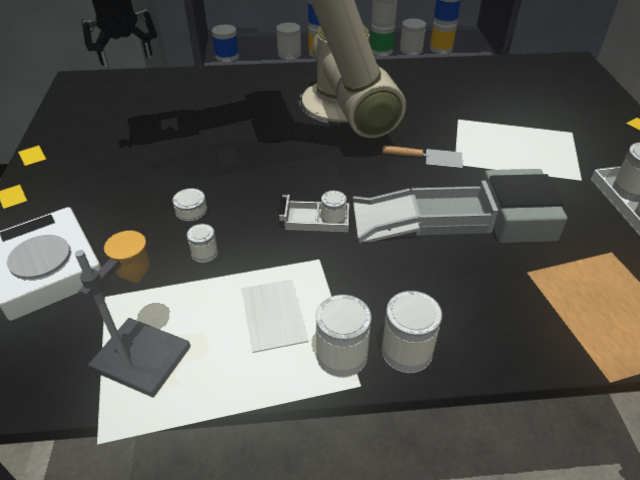

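The top view shows the dock running left (world +y), with the housing at (120,275), the ramp foot at x≈293 and the crate at (333,292). The crate's rear bar is at (367,295) and its aboard tin at (315,288). The loose tin is at (441,254), the squat tin at (460,319) and the panel at (375,180). Next I measure these points.

Run:
```python
from h import *
T=np.load("top0.npy"); S=np.load("scene0.npy")
def circ(W,box,zlo,zhi,name):
    u0,u1,v0,v1=box; p=W[v0:v1,u0:u1].reshape(-1,3); p=p[(p[:,2]>zlo)&(p[:,2]<zhi)]
    c,r=cv2.minEnclosingCircle(p[:,:2].astype(np.float32)); print(name,len(p),np.round(c,4),round(r,4),"mean",p.mean(0).round(4))
circ(T,(420,465,235,275),.045,.07,"tin top"); circ(S,(180,222,215,270),.05,.07,"tin scene")
circ(T,(435,490,295,345),.025,.045,"squat top"); circ(S,(165,212,180,225),.028,.045,"squat scene")
circ(T,(295,335,265,312),.053,.075,"aboard top");circ(S,(315,352,185,228),.055,.075,"aboard scene")
# housing top, dock direction
for W,box,n in((T,(70,170,220,330),"house top"),(S,(480,570,160,250),"house scene")):
    u0,u1,v0,v1=box; p=W[v0:v1,u0:u1].reshape(-1,3); p=p[(p[:,2]>.07)&(p[:,2]<.09)]
    print(n,len(p),p[:,2].mean(),cv2.minAreaRect(p[:,:2].astype(np.float32)))
    
# crate rect
for W,box,n in((T,(294,375,262,318),"crate top"),(S,(275,352,185,236),"crate scene")):
    u0,u1,v0,v1=box; p=W[v0:v1,u0:u1].reshape(-1,3)
    q=p[(p[:,2]>.015)&(p[:,2]<.026)]; print(n,len(q),q.min(0),q.max(0),cv2.minAreaRect(q[:,:2].astype(np.float32)))
    q=p[(p[:,2]>.030)&(p[:,2]<.046)&(p[:,1]<np.nanmedian(p[:,1])-.02)]; print(n,"rear",len(q),q.mean(0) if len(q) else 0,cv2.minAreaRect(q[:,:2].astype(np.float32)) if len(q) else 0)
d=cv2.imread("pics/top0.png"); cv2.imwrite("pics/crop1.png",cv2.resize(d[220:345,70:490][:, 150:],None,fx=2.9,fy=2.9,interpolation=cv2.INTER_CUBIC))
# heights along ramp centreline
for u in range(150,300,10): print(u,T[280,u].round(4))
```

```text
tin top 520 [ 0.584  -0.3494] 0.0269 mean [ 0.5831 -0.348   0.0586]
tin scene 446 [ 0.5825 -0.3486] 0.0287 mean [ 0.5862 -0.3469  0.057 ]
squat top 878 [ 0.4478 -0.388 ] 0.0354 mean [ 0.447  -0.3865  0.0371]
squat scene 572 [ 0.4464 -0.3858] 0.038 mean [ 0.4507 -0.3855  0.035 ]
aboard top 518 [ 0.5052 -0.0748] 0.0266 mean [ 0.5048 -0.0747  0.0633]
aboard scene 363 [ 0.5044 -0.0713] 0.0295 mean [ 0.5077 -0.0731  0.0615]
house top 4400 0.07804284520599215 ((0.5280875563621521, 0.3247707486152649), (0.14640633761882782, 0.1666223257780075), 86.99401092529297)
house scene 2571 0.07786519284474852 ((0.5305477976799011, 0.3336160480976105), (0.13222090899944305, 0.1656101495027542), 88.3344497680664)
crate top 381 [ 0.4576833  -0.17672374  0.01510697] [ 0.54611375 -0.03807002  0.02598375] ((0.5024482607841492, -0.10790912806987762), (0.13242436945438385, 0.07233681529760361), 81.85499572753906)
crate top rear 250 [ 0.49163733 -0.18127219  0.03825429] ((0.4912320077419281, -0.18162652850151062), (0.01807919330894947, 0.0705532357096672), 82.12887573242188)
crate scene 491 [ 0.45354224 -0.18758884  0.01505831] [ 0.54950339 -0.03557282  0.0259569 ] ((0.5014524459838867, -0.1118350625038147), (0.14368398487567902, 0.07870113104581833), 81.11593627929688)
crate scene rear 190 [ 0.49389371 -0.17929548  0.03631999] ((0.4915893077850342, -0.18010081350803375), (0.01837197318673134, 0.0745554268360138), 82.03158569335938)
150 [0.5131 0.2686 0.0529]
160 [0.5149 0.2535 0.0357]
170 [0.5161 0.2355 0.0253]
180 [0.5166 0.2144 0.0244]
190 [0.5172 0.1935 0.0224]
200 [0.5173 0.1711 0.0265]
210 [0.5177 0.1496 0.027 ]
220 [0.5181 0.1283 0.0264]
230 [0.5177 0.105  0.0368]
240 [0.5185 0.0846 0.0318]
250 [0.5193 0.0638 0.0275]
260 [0.52   0.0428 0.0236]
270 [0.5213 0.0221 0.0136]
280 [0.5221 0.0006 0.0093]
290 [ 0.5232 -0.0209  0.0015]
```

View pics/crop1.png

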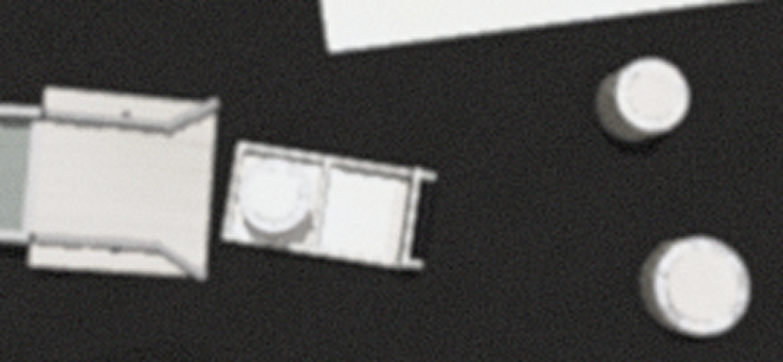

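The crop shows the bar centre at about (424,218), which is full-image (366,295), and the ramp foot edge from (295,254) to (291,316). The empty pocket is centred near crop (367,213). Next I fit the dock axis and refine the crate yaw.

Run:
```python
from h import *
T=np.load("top0.npy"); S=np.load("scene0.npy")
for W,n in((T,"T"),(S,"S")):
    p=W.reshape(-1,3); 
    m=(p[:,1]>.12)&(p[:,1]<.24)&(p[:,2]>.043)&(p[:,2]<.056)&(abs(p[:,0]-.52)<.08); q=p[m]
    a=q[q[:,0]>.52]; b=q[q[:,0]<.52]; fa=np.polyfit(a[:,1],a[:,0],1) if len(a)>5 else 0; fb=np.polyfit(b[:,1],b[:,0],1)
    print(n,len(a),len(b),fa,fb, "mid x at y=.11", (np.polyval(fa,.11)+np.polyval(fb,.11))/2)
# pixel->plane rays
d,R=grab("top"); K=np.array(d["K"]); t=np.array(d["tvec"]).ravel(); C=-R.T@t
def px(u,v,z):
    r=R.T@np.linalg.inv(K)@[u,v,1]; return (C+r*(z-C[2])/r[2]).round(4)
print("foot",px(294.8,254.5,.01),px(291.4,315.9,.01), "bar ends(z44 rear wall)",)
c=lambda x,y,z:px(220+x/2.9,220+y/2.9,z)
print("bar rear mid",c(428,218,.034),"bar ends",c(433,178,.034),c(424,262,.034))
print("crate front corners",c(240,143,.022),c(224,241,.022),"rear wall top corners",c(420,168,.04),c(404,264,.04))
print("lip line",c(30,120,.036),c(26,240,.036))
print("divider",c(327,158,.022),c(318,254,.022))
```

```text
T 184 174 [0.0428442 0.5587255] [0.04257832 0.46893409] mid x at y=.11 0.5185280334584239
S 245 225 [0.04391953 0.55971528] [0.04089746 0.470485  ] mid x at y=.11 0.5197650750612364
foot [ 0.5791 -0.0303  0.01  ] [ 0.4449 -0.0266  0.01  ] bar ends(z44 rear wall)
bar rear mid [ 0.4912 -0.1888  0.034 ] bar ends [ 0.5207 -0.1926  0.034 ] [ 0.4591 -0.1859  0.034 ]
crate front corners [ 0.5452 -0.049   0.022 ] [ 0.4721 -0.0389  0.022 ] rear wall top corners [ 0.5273 -0.1822  0.04  ] [ 0.4573 -0.1706  0.04  ]
lip line [0.5577 0.1065 0.036 ] [0.4697 0.1048 0.036 ]
divider [ 0.5352 -0.1144  0.022 ] [ 0.4639 -0.1087  0.022 ]
```

Call:
send_rows(deltas=[[[0,0,0,0,0,-0.175,1],[0,0,0,0,0,-0.175,1],[0,0,0,0,0,-0.175,1],[0,0,0,0,0,-0.175,1],[0,0,0,0,0,-0.175,1],[0,0,0,0,0,-0.175,1]]])

```text
time_s: 0.9
position: [0.212, -0.5074, 0.256]
tool_rot: [[0.119, 0.993, -0.0], [0.993, -0.119, 0.001], [0.001, -0.0, -1.0]]
ft_force: [-0.4, 0.2, -0.2]
grip_width: 0.0854
gripper_force: 0.0
```

Call:
send_rows(deltas=[[[0.0254,0.0437,0.0158,0,0,0,1],[0.0254,0.0437,0.0158,0,0,0,1],[0.0254,0.0437,0.0158,0,0,0,1],[0.0254,0.0437,0.0158,0,0,0,1],[0.0254,0.0437,0.0158,0,0,0,1],[0.0254,0.0437,0.0158,0,0,0,1],[0.0254,0.0437,0.0158,0,0,0,1],[0.0254,0.0437,0.0158,0,0,0,1],[0,0,0,0,0,0,1],[0,0,0,0,0,0,1]]])

```text
time_s: 2.15
position: [0.5839, -0.3496, 0.1297]
tool_rot: [[0.125, 0.992, -0.001], [0.992, -0.125, 0.0], [0.0, -0.001, -1.0]]
ft_force: [-0.1, -0.3, -0.3]
grip_width: 0.0854
gripper_force: 0.0
```

Call:
send_rows(deltas=[[[0,0,0.03,0,0,0,1],[0,0,0.03,0,0,0,1],[0,0,0.024,0,0,0,1],[0,0,0,0,0,0,1],[0,0,0,0,0,0,-0.3],[0,0,0,0,0,0,-0.3],[0,0,0,0,0,0,-0.3],[0,0,0,0,0,0,-0.3],[0,0,0,0,0,0,-0.3],[0,0,0,0,0,0,-0.3]]], squeeze=35)

```text
time_s: 3.4
position: [0.5845, -0.35, 0.0477]
tool_rot: [[0.125, 0.992, 0.002], [0.992, -0.125, -0.002], [-0.002, 0.002, -1.0]]
ft_force: [-1.7, 0.3, 6.7]
grip_width: 0.0512
gripper_force: 36.7
```

Call:
send_rows(deltas=[[[0,0,-0.03,0,0,0,-0.3],[0,0,-0.05,0,0,0,-0.3],[0.0324,-0.0187,0,0,0,0,-0.3],[0.0324,-0.0187,0,0,0,0,-0.3],[0.0324,-0.0187,0,0,0,0,-0.3],[0.0324,-0.0187,0,0,0,0,-0.3],[0.0324,-0.0187,0,0,0,0,-0.3],[0.0324,-0.0187,0,0,0,0,-0.3],[0,0,0,0,0,0,-0.3],[0,0,0,0,0,0,-0.3]]])

```text
time_s: 4.65
position: [0.4976, -0.1431, 0.1263]
tool_rot: [[0.125, 0.992, 0.001], [0.992, -0.125, -0.001], [-0.001, 0.001, -1.0]]
ft_force: [0.6, 0.1, -1.6]
grip_width: 0.0513
gripper_force: 37.3
```

Run:
```python
from h import *
print(telemetry.observe()["position"],telemetry.observe()["gripper_force"])
d,R=grab("scene"); cv2.imwrite("pics/s1.png",cv2.resize(d["image"][100:260,230:430,::-1],None,fx=3.6,fy=3.6,interpolation=cv2.INTER_CUBIC))
W=cloud(d,R); p=W[140:235,265:352].reshape(-1,3); q=p[(p[:,2]>.07)&(p[:,2]<.10)]
print(len(q),q.min(0),q.max(0),cv2.minAreaRect(q[:,:2].astype(np.float32)))
```

```text
[ 0.49764259 -0.14306913  0.12629513] 37.258347272872925
203 [ 0.49674679 -0.16744227  0.07692242] [ 0.52891776 -0.11464646  0.09971073] ((0.5131142139434814, -0.14133815467357635), (0.05270951986312866, 0.03160471469163895), 88.75572967529297)
```

View pics/s1.png

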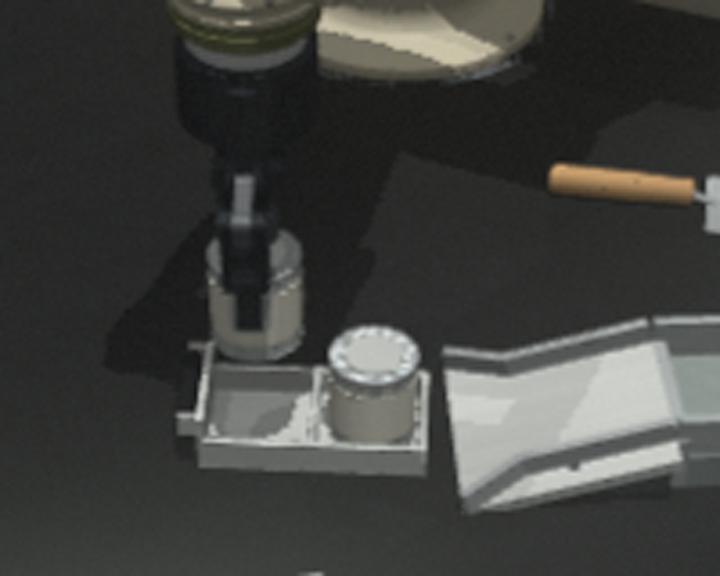

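The picture shows the held tin directly above the empty pocket (pocket centre near crop (262,400), tin at (255,300)). Now I lower it.

Call:
send_rows(deltas=[[[0,0,0.03,0,0,0,-0.3],[0,0,0.02,0,0,0,-0.3],[0,0,0.01,0,0,0,-0.3],[0,0,0.006,0,0,0,-0.3],[0,0,0.004,0,0,0,-0.3],[0,0,0.003,0,0,0,-0.3],[0,0,0,0,0,0,-0.3]]])

```text
time_s: 5.58
position: [0.4972, -0.1426, 0.053]
tool_rot: [[0.125, 0.992, 0.0], [0.992, -0.125, -0.0], [-0.0, 0.0, -1.0]]
ft_force: [-0.3, 0.9, -1.3]
grip_width: 0.0507
gripper_force: 37.3
```

Call:
send_rows(deltas=[[[0,0,0.001,0,0,0,-0.3],[0,0,0.001,0,0,0,-0.3],[0,0,0,0,0,0,-0.3]]])

```text
time_s: 5.95
position: [0.4973, -0.1425, 0.0516]
tool_rot: [[0.125, 0.992, 0.001], [0.992, -0.125, -0.0], [-0.0, 0.001, -1.0]]
ft_force: [-2.0, 0.6, 5.4]
grip_width: 0.051
gripper_force: 38.0
```

Contact with the floor at the predicted height. Release and rise.

Call:
send_rows(deltas=[[[0,0,0,0,0,0,0.3],[0,0,0,0,0,0,0.6],[0,0,0,0,0,0,0.6],[0,0,0,0,0,0,0.6],[0,0,-0.015,0,0,0,0.6],[0,0,-0.03,0,0,0,0.6],[0,0,-0.05,0,0,0,0.6],[0,0,-0.01,0,0,0,0.6],[0,0,0,0,0,0,0]]])

```text
time_s: 7.08
position: [0.4972, -0.1425, 0.1566]
tool_rot: [[0.125, 0.992, 0.001], [0.992, -0.125, -0.001], [-0.001, 0.001, -1.0]]
ft_force: [0.2, -0.0, -0.0]
grip_width: 0.0516
gripper_force: 0.0
```

Run:
```python
from h import *
d,R=grab("scene"); cv2.imwrite("pics/s2.png",cv2.resize(d["image"][100:260,230:430,::-1],None,fx=3.6,fy=3.6,interpolation=cv2.INTER_CUBIC))
W=cloud(d,R); p=W[140:240,265:356].reshape(-1,3)
q=p[(p[:,2]>.057)&(p[:,2]<.07)]; 
for n,a in(("rear",q[q[:,1]<-.107]),("front",q[q[:,1]>-.107])): print(n,len(a),a.mean(0),cv2.minEnclosingCircle(a[:,:2].astype(np.float32)))
q=p[(p[:,2]>.015)&(p[:,2]<.026)]; print(cv2.minAreaRect(q[:,:2].astype(np.float32)))
```

```text
rear 349 [ 0.50107576 -0.14056222  0.06161174] ((0.499330997467041, -0.1415964663028717), 0.029326070100069046)
front 351 [ 0.50704134 -0.07319165  0.06179869] ((0.504726767539978, -0.07222798466682434), 0.029354622587561607)
((0.49133116006851196, -0.10175468027591705), (0.15811534225940704, 0.10135789215564728), 82.66754150390625)
```

View pics/s2.png

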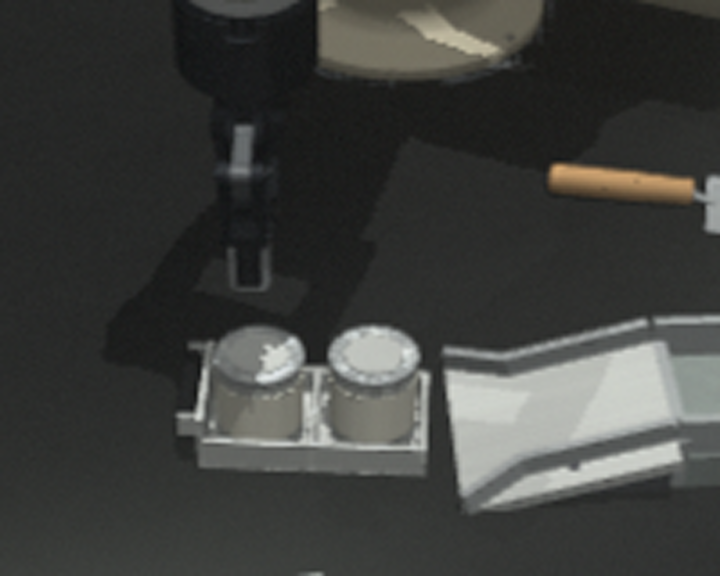

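Both tins stand in the crate, tops near crop (258,355) and (373,355), both measured at z≈62 mm. Now I bring the fingers behind the bar.

Call:
send_rows(deltas=[[[-0.045,0,0,0,0,0,-0.53],[-0.045,0,0,0,0,0,-0.53],[0,0,0.04,0,0,0,-0.53],[0,0,0.04,0,0,0,-0.53],[0,0,0.036,0,0,0,-0.53],[0,0,0,0,0,0,-0.53],[0.01,0,0,0,0,0,-0.53],[0.005,0,0,0,0,0,-0.53],[0.005,0,0,0,0,0,-0.53],[0.005,0,0,0,0,0,-0.53]]])

```text
time_s: 8.38
position: [0.4893, -0.2067, 0.0404]
tool_rot: [[0.124, 0.992, 0.001], [0.992, -0.124, -0.001], [-0.0, 0.001, -1.0]]
ft_force: [0.2, 0.4, 0.0]
grip_width: 0.0202
gripper_force: 0.0
```

Run:
```python
from h import *
d,R=grab("scene"); cv2.imwrite("pics/s3.png",cv2.resize(d["image"][100:260,230:430,::-1],None,fx=3.6,fy=3.6,interpolation=cv2.INTER_CUBIC))
```

```text
(no output)
```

View pics/s3.png

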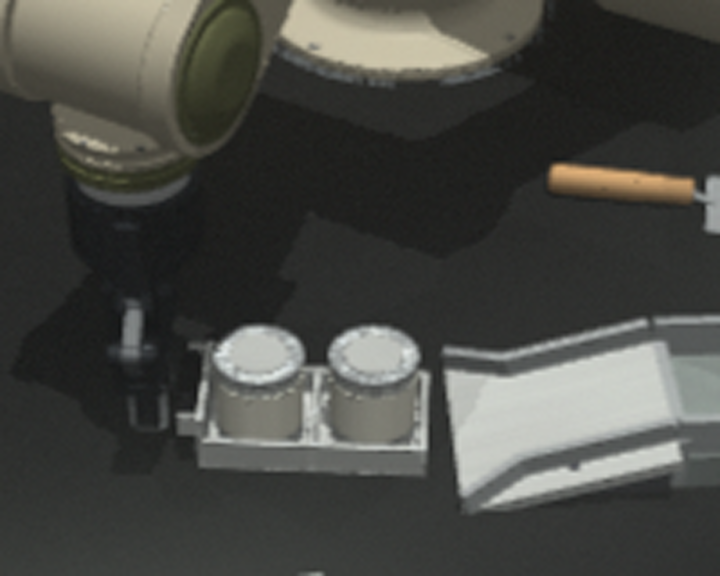

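The fingers (crop (150,400)) are just behind the bar, centred on it and a few mm short. Now I push into the funnel.

Call:
send_rows(deltas=[[[0.005,0,0,0,0,0,-0.53],[0.006,0,0,0,0,0,-0.53],[0.006,0,0,0,0,0,-0.53],[0.006,0,0,0,0,0,-0.53],[0.006,0,0,0,0,0,-0.53],[0.006,0,0,0,0,0,-0.53],[0.006,0,0,0,0,0,-0.53],[0.006,0,0,0,0,0,-0.53],[0.006,0,0,0,0,0,-0.53]]])

```text
time_s: 9.55
position: [0.4957, -0.154, 0.0399]
tool_rot: [[0.125, 0.992, -0.0], [0.992, -0.125, 0.0], [0.0, -0.0, -1.0]]
ft_force: [-1.2, -4.6, -0.6]
grip_width: 0.0204
gripper_force: 2.3
```

```bash
cat > look.py <<'E'
from h import *
import sys
a=np.array([.0427,.9991]); l=np.array([-.9991,.0427]); o=np.array([.5188,.1045])  # dock x, y axes, origin
def dk(p): return np.c_[(p[...,:2]-o)@a,(p[...,:2]-o)@l,p[...,2]]*1000
d,R=grab("scene"); s=telemetry.observe()
p=dk(cloud(d,R).reshape(-1,3)); p=p[np.isfinite(p).all(1)]
print("TCP dock",dk(np.array([s["position"]])).round(1),"F",np.round(s["ft_force"],1),"t",s["time_s"])
im=d["image"].reshape(-1,3)
# white points above rails = tins
q=p[(abs(p[:,1])<50)&(p[:,0]>-260)&(p[:,0]<150)&(p[:,2]>56)]
h=np.histogram(q[:,0],bins=np.arange(-260,150,10)); print([(int(b),int(n),int(np.percentile(q[(q[:,0]>=b)&(q[:,0]<b+10),2],95))) for n,b in zip(*h) if n>8])
if len(sys.argv)>1: cv2.imwrite(f"pics/{sys.argv[1]}.png",cv2.resize(d["image"][100:260,260:480,::-1],None,fx=3.4,fy=3.4,interpolation=cv2.INTER_CUBIC))
E
python3 look.py s4
```

```text
TCP dock [[-258.5   12.2   39.9]] F [ 0.3 -1.3  0.3] t 9.6
[(-260, 628, 313), (-250, 594, 313), (-240, 396, 314), (-230, 422, 365), (-220, 472, 366), (-210, 539, 364), (-200, 483, 366), (-190, 400, 373), (-180, 264, 373), (-160, 52, 69), (-150, 89, 71), (-140, 98, 71), (-130, 96, 71), (-120, 75, 72), (-110, 15, 71)]
```

View pics/s4.png

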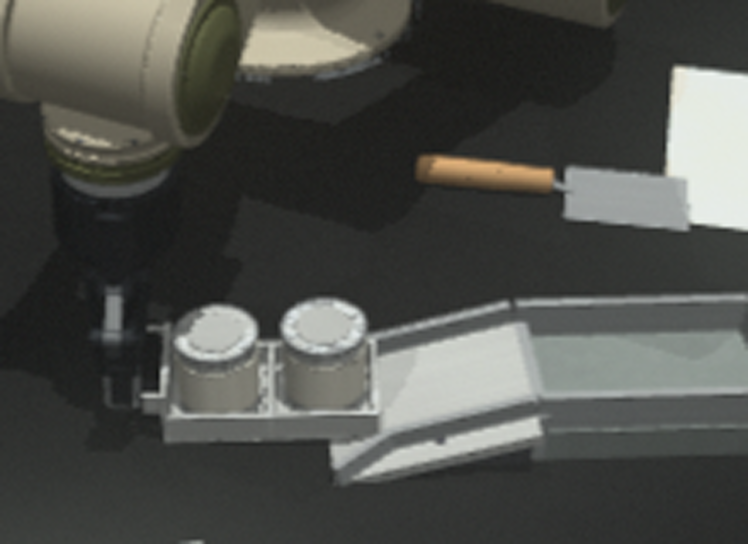

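The crate nose is on the ramp inside the funnel and the tins are standing. TCP lateral offset from the dock line is 12 mm, with 0.08 rad of yaw left to remove. I straighten both while pushing.

Call:
send_rows(deltas=[[[0.006,0.001,0,0,0,-0.008,-0.53],[0.006,0.001,0,0,0,-0.008,-0.53],[0.006,0.001,0,0,0,-0.008,-0.53],[0.006,0.001,0,0,0,-0.008,-0.53],[0.006,0.001,0,0,0,-0.008,-0.53],[0.006,0.001,0,0,0,-0.008,-0.53],[0.006,0.001,0,0,0,-0.008,-0.53],[0.006,0.001,0,0,0,-0.008,-0.53],[0.006,0.001,0,0,0,-0.008,-0.53],[0.006,0.001,0,0,0,-0.008,-0.53]]])

```text
time_s: 10.85
position: [0.511, -0.0952, 0.0399]
tool_rot: [[0.044, 0.999, -0.0], [0.999, -0.044, -0.0], [-0.0, -0.0, -1.0]]
ft_force: [-0.0, -4.9, -0.1]
grip_width: 0.0204
gripper_force: 2.3
```

```bash
python3 look.py s5
```

```text
TCP dock [[-199.2   -0.7   39.9]] F [ 0.3 -2.1 -0.7] t 10.9
[(-260, 289, 326), (-250, 382, 346), (-240, 568, 352), (-230, 575, 342), (-220, 579, 313), (-210, 619, 313), (-200, 615, 360), (-190, 603, 369), (-180, 444, 374), (-170, 408, 375), (-160, 397, 372), (-150, 557, 365), (-140, 452, 371), (-130, 319, 374), (-120, 85, 373), (-110, 28, 77), (-100, 98, 80), (-90, 119, 83), (-80, 122, 84), (-70, 112, 86), (-60, 66, 87)]
```

View pics/s5.png

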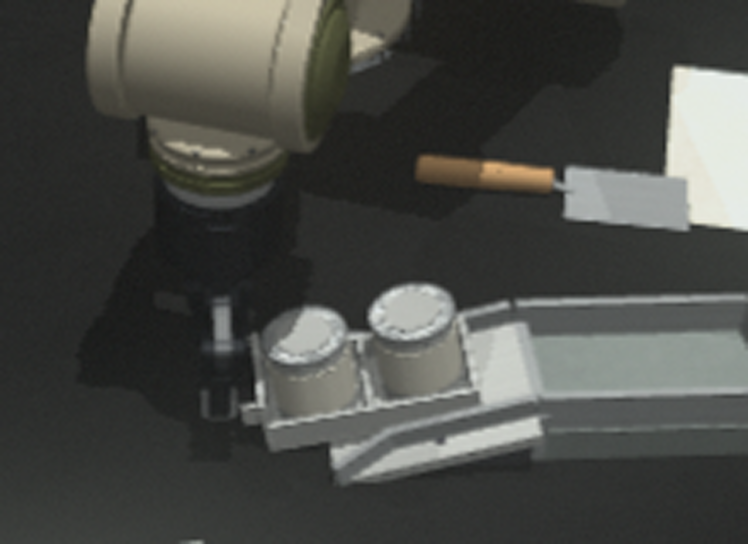

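The crate has been squared up (TCP 0.7 mm off the line), nose well up the ramp, tins standing. I continue up the ramp.

Call:
send_rows(deltas=[[[0.006,0,0,0,0,0,-0.53],[0.006,0,0,0,0,0,-0.53],[0.006,0,0,0,0,0,-0.53],[0.006,0,0,0,0,0,-0.53],[0.006,0,0,0,0,0,-0.53],[0.006,0,0,0,0,0,-0.53],[0.006,0,0,0,0,0,-0.53],[0.006,0,-0.0018,0,0,0,-0.53],[0.006,0,-0.0018,0,0,0,-0.53],[0.006,0,-0.0018,0,0,0,-0.53],[0.006,0,-0.0018,0,0,0,-0.53],[0.006,0,-0.0018,0,0,0,-0.53]]])

```text
time_s: 12.4
position: [0.5141, -0.0235, 0.049]
tool_rot: [[0.045, 0.999, -0.0], [0.999, -0.045, -0.0], [-0.0, -0.0, -1.0]]
ft_force: [-0.8, -6.5, -0.8]
grip_width: 0.02
gripper_force: 3.0
```

```bash
python3 look.py s6
```

```text
TCP dock [[-127.4   -0.8   49.1]] F [-0.3 -3.3 -0. ] t 12.45
[(-200, 167, 312), (-190, 308, 340), (-180, 400, 360), (-170, 551, 363), (-160, 525, 323), (-150, 587, 322), (-140, 691, 323), (-130, 634, 368), (-120, 627, 375), (-110, 522, 377), (-100, 479, 377), (-90, 390, 373), (-80, 512, 371), (-70, 409, 379), (-60, 131, 381), (-50, 16, 72), (-40, 43, 94), (-30, 138, 97), (-20, 155, 100), (-10, 168, 103), (0, 155, 104), (10, 98, 104), (20, 74, 70), (30, 17, 69)]
```

View pics/s6.png

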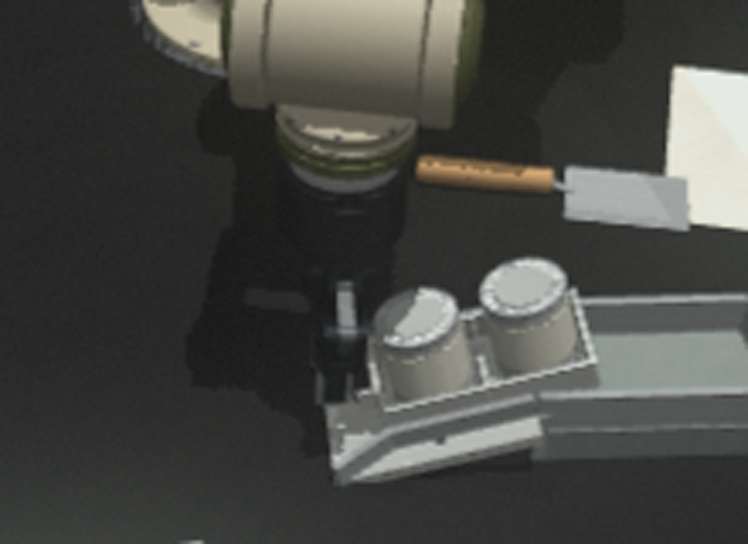

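The crate is straight on the ramp with its nose over the lip; both tins stand. I go slower towards the tipping point.

Call:
send_rows(deltas=[[[0.004,0,-0.0012,0,0,0,-0.53],[0.004,0,-0.0012,0,0,0,-0.53],[0.004,0,-0.0012,0,0,0,-0.53],[0.004,0,-0.0012,0,0,0,-0.53],[0.003,0,-0.001,0,0,0,-0.53]]])

```text
time_s: 13.08
position: [0.5149, -0.0047, 0.0547]
tool_rot: [[0.045, 0.999, -0.0], [0.999, -0.045, -0.0], [-0.0, -0.0, -1.0]]
ft_force: [0.6, -5.8, -0.6]
grip_width: 0.02
gripper_force: 3.0
```

```bash
cat >> look.py <<'E'
# whole-crate tilt: white tin tops only (bright, in view), plane fit of top faces
m=(im.min(1)>120)&(np.isfinite(cloud(d,R).reshape(-1,3)).all(1))
w=dk(cloud(d,R).reshape(-1,3)[m]); w=w[(abs(w[:,1])<32)&(w[:,0]>-130)&(w[:,0]<150)&(w[:,2]>66)&(w[:,2]<125)]
for b in range(-120,150,15):
    c=w[(w[:,0]>=b)&(w[:,0]<b+15)]
    if len(c)>10: print(b,len(c),c[:,2].max().round(0),end=" | ")
E
python3 look.py
```

```text
TCP dock [[-108.9   -0.8   54.8]] F [-1.5 -4.5  0.9] t 13.125
[(-180, 193, 319), (-170, 347, 352), (-160, 426, 368), (-150, 528, 365), (-140, 517, 327), (-130, 632, 328), (-120, 685, 328), (-110, 648, 374), (-100, 587, 378), (-90, 533, 380), (-80, 452, 378), (-70, 404, 376), (-60, 520, 378), (-50, 347, 383), (-40, 85, 92), (-30, 17, 76), (-20, 78, 99), (-10, 160, 102), (0, 178, 105), (10, 184, 108), (20, 161, 109), (30, 94, 107), (40, 104, 75), (50, 12, 71)]
-75 51 87.0 | -60 114 92.0 | -45 104 93.0 | -30 16 99.0 | -15 99 104.0 | 0 127 109.0 | 15 163 112.0 | 30 61 111.0 | 45 35 76.0 |
```

Call:
send_rows(deltas=[[[0.003,0,-0.002,0,0,0,-0.53],[0.003,0,-0.002,0,0,0,-0.53],[0.003,0,-0.0018,0,0,0,-0.53],[0.003,0,-0.0018,0,0,0,-0.53]]])

```text
time_s: 13.62
position: [0.5154, 0.0075, 0.0623]
tool_rot: [[0.045, 0.999, -0.0], [0.999, -0.045, 0.0], [0.0, -0.0, -1.0]]
ft_force: [0.6, -0.8, 0.6]
grip_width: 0.0201
gripper_force: 0.4
```

```bash
python3 look.py | grep -v '^\['
```

```text
TCP dock [[-96.5  -0.8  62.5]] F [0.4 0.5 0.3] t 13.675
-75 14 73.0 | -60 51 101.0 | -45 115 100.0 | -30 99 100.0 | 0 54 104.0 | 15 111 104.0 | 30 117 105.0 | 45 52 105.0 |
```

Call:
send_rows(deltas=[[[0,0,-0.005,0,0,0,-0.53],[0,0,-0.005,0,0,0,-0.53],[0,0,-0.004,0,0,0,-0.53]]])

```text
time_s: 14.05
position: [0.5156, 0.0073, 0.0767]
tool_rot: [[0.045, 0.999, 0.0], [0.999, -0.045, 0.0], [0.0, 0.0, -1.0]]
ft_force: [-0.3, -0.6, 0.2]
grip_width: 0.0203
gripper_force: 0.3
```

```bash
python3 look.py | grep -v '^\['
```

```text
TCP dock [[-97.3  -1.1  77.1]] F [-0.4 -0.4  0.9] t 14.1
-75 18 93.0 | -60 60 98.0 | -45 116 101.0 | -30 97 100.0 | 0 53 102.0 | 15 116 105.0 | 30 115 106.0 | 45 55 106.0 |
```

Call:
send_rows(deltas=[[[0.003,0,0,0,0,0,-0.53],[0.003,0,0,0,0,0,-0.53],[0.003,0,0,0,0,0,-0.53],[0.003,0,0,0,0,0,-0.53],[0.003,0,0,0,0,0,-0.53]]])

```text
time_s: 14.72
position: [0.5162, 0.0224, 0.0762]
tool_rot: [[0.045, 0.999, -0.0], [0.999, -0.045, -0.0], [-0.0, -0.0, -1.0]]
ft_force: [-0.3, -2.6, -0.0]
grip_width: 0.0202
gripper_force: 1.2
```

```bash
python3 look.py | grep -v '^\['
```

```text
TCP dock [[-81.8  -0.8  76.2]] F [ 0.5 -0.6 -0.3] t 14.775
-60 21 88.0 | -45 38 109.0 | -30 105 109.0 | -15 102 105.0 | 0 37 102.0 | 15 19 99.0 | 30 91 96.0 | 45 104 95.0 | 60 74 93.0 |
```

The crate has tipped nose down onto the bed and both tin tops read as expected. I push on, lowering slightly as the bar comes down.

Call:
send_rows(deltas=[[[0.004,0,0,0,0,0,-0.53],[0.005,0,0,0,0,0,-0.53],[0.005,0,0.0005,0,0,0,-0.53],[0.005,0,0.0005,0,0,0,-0.53],[0.005,0,0.001,0,0,0,-0.53],[0.005,0,0.001,0,0,0,-0.53],[0.005,0,0.001,0,0,0,-0.53],[0.005,0,0.001,0,0,0,-0.53]]])

```text
time_s: 15.78
position: [0.518, 0.0616, 0.0712]
tool_rot: [[0.045, 0.999, -0.0], [0.999, -0.045, -0.0], [-0.0, -0.0, -1.0]]
ft_force: [0.5, -2.2, -0.1]
grip_width: 0.0204
gripper_force: 1.5
```

```bash
python3 look.py | grep -v '^\['
```

```text
TCP dock [[-42.4  -0.9  71.1]] F [ 0.6 -0.3 -0.3] t 15.825
-15 17 100.0 | 0 71 102.0 | 15 112 101.0 | 30 81 98.0 | 60 57 94.0 | 75 111 95.0 | 90 96 92.0 | 105 37 89.0 |
```

Call:
send_rows(deltas=[[[0.004,0,0.001,0,0,0,-0.53],[0.004,0,0.001,0,0,0,-0.53],[0.003,0,0.001,0,0,0,-0.53],[0.003,0,0.001,0,0,0,-0.53],[0.003,0,0.0005,0,0,0,-0.53]]])

```text
time_s: 16.45
position: [0.5188, 0.0784, 0.0668]
tool_rot: [[0.045, 0.999, -0.0], [0.999, -0.045, -0.0], [-0.0, -0.0, -1.0]]
ft_force: [0.2, -2.9, 0.9]
grip_width: 0.0198
gripper_force: 1.6
```

```bash
python3 look.py | grep -v '^\['
```

```text
TCP dock [[-25.8  -1.   66.7]] F [ 0.3 -2.1 -0. ] t 16.5
0 13 99.0 | 15 68 102.0 | 30 108 99.0 | 45 90 97.0 | 75 44 94.0 | 90 102 94.0 | 105 107 93.0 | 120 46 89.0 |
```

Call:
send_rows(deltas=[[[0.002,0,0,0,0,0,-0.53],[0.002,0,0,0,0,0,-0.53]]])

```text
time_s: 16.75
position: [0.519, 0.0823, 0.0668]
tool_rot: [[0.045, 0.999, -0.0], [0.999, -0.045, -0.0], [-0.0, -0.0, -1.0]]
ft_force: [-0.7, -2.1, 0.0]
grip_width: 0.0202
gripper_force: 1.5
```

```bash
python3 look.py | grep -v '^\['
```

```text
TCP dock [[-22.   -1.1  66.8]] F [-0.1 -1.2 -0.5] t 16.8
0 16 77.0 | 15 39 100.0 | 30 111 99.0 | 45 101 98.0 | 60 25 95.0 | 75 23 95.0 | 90 100 94.0 | 105 109 93.0 | 120 72 91.0 |
```

Call:
send_rows(deltas=[[[0.002,0,0,0,0,0,-0.53],[0.002,0,0,0,0,0,-0.53]]])

```text
time_s: 17.05
position: [0.5191, 0.0863, 0.0668]
tool_rot: [[0.045, 0.999, -0.0], [0.999, -0.045, 0.0], [0.0, -0.0, -1.0]]
ft_force: [0.2, -2.1, -1.8]
grip_width: 0.0202
gripper_force: 0.8
```

```bash
python3 look.py | grep -v '^\['
```

```text
TCP dock [[-17.9  -1.1  66.8]] F [ 0.6 -2.7 -1.3] t 17.1
15 26 92.0 | 30 105 93.0 | 45 107 92.0 | 60 42 91.0 | 75 14 90.0 | 90 98 92.0 | 105 109 91.0 | 120 85 90.0 |
```

The rear has dropped (tin tops now about level). I back off and rise, then check.

Call:
send_rows(deltas=[[[0,0,0,0,0,0,-0.53],[-0.005,0,0,0,0,0,-0.53],[-0.015,0,-0.005,0,0,0,-0.53],[-0.03,0,-0.01,0,0,0,-0.53],[-0.04,0,-0.04,0,0,0,-0.53],[-0.04,0,-0.04,0,0,0,-0.53],[-0.04,0,-0.04,0,0,0,-0.53],[0,0,0,0,0,0,0]]])

```text
time_s: 18.1
position: [0.5122, -0.0869, 0.2048]
tool_rot: [[0.049, 0.999, 0.006], [0.999, -0.049, -0.003], [-0.002, 0.006, -1.0]]
ft_force: [0.3, 0.7, -1.1]
grip_width: 0.0369
gripper_force: 0.0
```

```bash
python3 look.py fin| grep -v '^\['
python3 - <<'E'
from h import *
a=np.array([.0427,.9991]); l=np.array([-.9991,.0427]); o=np.array([.5188,.1045])
d,R=grab("top"); W=cloud(d,R); im=d["image"]
p=W[240:320,150:265].reshape(-1,3); q=np.c_[(p[:,:2]-o)@a,(p[:,:2]-o)@l,p[:,2]]*1000
t=q[(q[:,2]>76)&(q[:,0]<135)&(q[:,0]>-20)&(abs(q[:,1])<40)]
for n,c in(("rear",t[t[:,0]<73]),("front",t[t[:,0]>=73])): print(n,len(c),cv2.minEnclosingCircle(c[:,:2].astype(np.float32)),c[:,2].mean().round(1),"slope",np.linalg.lstsq(np.c_[c[:,:2],np.ones(len(c))],c[:,2],rcond=None)[0].round(3))
for b in range(-30,20,3):
    c=q[(q[:,0]>=b)&(q[:,0]<b+3)&(abs(q[:,1])<25)]; print(b,np.median(c[:,2]).round(1) if len(c) else None,end=" ")
A=cv2.imread("pics/fin.png"); B=cv2.resize(np.ascontiguousarray(im[230:330,140:290,::-1]),None,fx=2.6,fy=2.6,interpolation=cv2.INTER_CUBIC)
C=np.zeros((598,748,3),np.uint8); A=cv2.resize(A[150:480],(748,330)); C[:330]=A; C[332:332+260,:390]=B; cv2.imwrite("pics/final.png",C)
E
```

```text
TCP dock [[-189.8   -0.7  202.8]] F [ 1.   0.5 -1. ] t 18.15
15 69 91.0 | 30 113 90.0 | 45 106 90.0 | 60 42 90.0 | 75 19 89.0 | 90 100 90.0 | 105 114 90.0 | 120 86 90.0 | 
rear 554 ((41.01667785644531, -1.9406424760818481), 26.987136840820312) 86.9 slope [2.100e-02 1.000e-03 8.606e+01]
front 566 ((108.56708526611328, 1.940004825592041), 26.594011306762695) 87.0 slope [ 4.0000e-02 -2.0000e-03  8.2771e+01]
-30 29.8 -27 31.0 -24 32.1 -21 33.3 -18 33.9 -15 34.7 -12 34.9 -9 38.4 -6 61.1 -3 62.3 0 61.0 3 59.7 6 63.1 9 64.2 12 63.0 15 68.7 18 71.2
```

View pics/final.png

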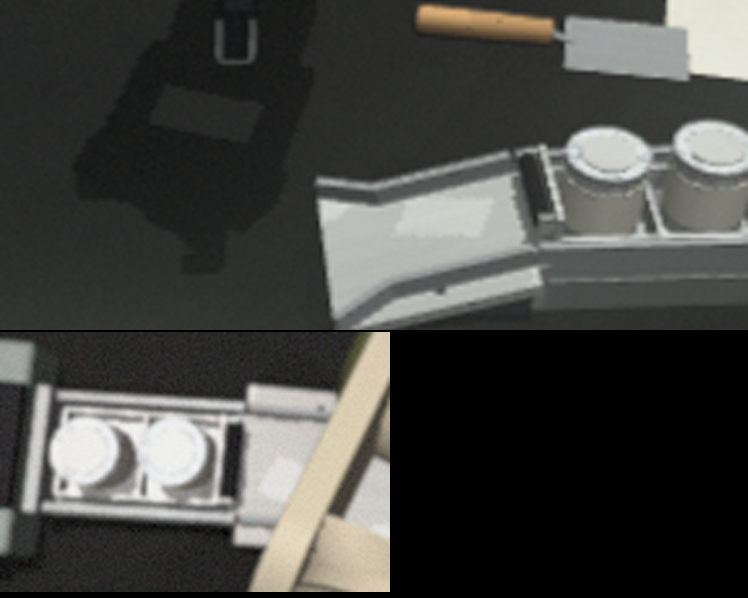

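The crate lies flat on the bed behind the lip: both tin tops measure 87 mm (86 expected) and the bar top 62 mm. The tins stand in their pockets at (605,175) and (710,170), and the gripper is clear. I hand it in.

Call:
send_rows(deltas=[[[0,0,0,0,0,0,0],[0,0,0,0,0,0,0],[0,0,0,0,0,0,0]]])

```text
time_s: 18.58
position: [0.5114, -0.0831, 0.2014]
tool_rot: [[0.044, 0.999, -0.001], [0.999, -0.044, 0.0], [0.0, -0.001, -1.0]]
ft_force: [-0.5, 0.1, 0.3]
grip_width: 0.0429
gripper_force: 0.0
```

```bash
python3 -c "
from rig import env; print(env.close_job())"
```

```text
the job is handed in; nothing more can be done
None
```

The job is handed in at about 18.6 s of the 61 s allowed: the loose tin was set in the empty pocket on the bench, then the crate was pushed over the lip and lies flat on the shaker bed, both tins standing and the gripper clear.

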